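Click the reagent cabinet's latch over and open the door

TASK

The small white reagent cabinet on the bench is latched. Turn the cranked latch knob on its roof clockwise until it clicks past its detent and the bolt pin pops up, feeling for the click and never ramming the knob against its stop (no more than about 20 N). Then swing the door wide open, well past 60 degrees, and leave it standing open with everything else where it was.

Things in the scene. Friction and masses are not known exactly. Their poses are not given: they have to be found in the camera images.
- cabinet: white bench-top reagent cabinet, 220 (deep, x) x 220 (wide, y) x 200 mm high, fixed to the bench. Origin: centre of its underside; its -x side is the front, with the door. Apart from latch housing, latch knob and jar its roof is bare
- housing_top (a point): centre of the top face of the grey latch housing on the roof's front edge: 85 mm in the cabinet's x, 80 mm in its y, 23 mm high (top 223 mm above the bench). Its nose lies over the door's top edge
- lever: the latch knob: a black ribbed knob, 42 mm across, on the housing, with a steel arm 16 mm wide that carries an upright crank peg. Turns about a vertical axis. Origin: on that axis, 225 mm above the bench; its x axis points along the arm to the peg, 42 mm out. Knob top 20 mm, arm top 18 mm above the origin. Unlatches CLOCKWISE seen from above, sweeping over the roof behind the axis
- knob_top (a point): middle of the knob's top. How it turns: light friction first (1-3 N at the peg), then a sprung detent (rises to about 10-12 N), past whose crest it snaps on by itself about 0.4 rad to a hard stop and stays there. The turn needed in all is 1.0 to 2.3 rad; the arm's angle does not tell it (the arm is clamped on its shaft at any angle): feel for it. Over 25 N spoils it
- peg (a point): middle of the free length of the crank peg: black, round, 16 mm in diameter, upright, from 18 to 56 mm above the lever's origin (243 to 281 mm above the bench). Can be pushed sideways with closed fingers, or gripped
- pin_top (a point): top of the steel bolt pin (head 12 mm wide) on the housing's nose, in front of the knob. It bolts the door's top edge. Its top is about 227 mm above the bench while bolted, stays down until the latch clicks over and then pops up by 13 mm, which frees the door
- door (a joint): angle of the cabinet door, rad: 0 closed, grows as it opens, stop at 1.9. From above it opens clockwise, towards the robot, about its hinge on the cabinet's +y side. Light hinge friction (0.04 N m); stays where it is left. Panel 16 mm thick, 210 mm wide, from 4 to 196 mm high, with a clear window
- door_handle (a point): point on the axis of the door's upright round handle bar (steel, 10 mm in diameter), 180 mm above the bench. The bar stands 40 mm in front of the door's face, 165 mm along the door from the hinge; free upper end at 200 mm; 8 mm thick stand-offs to the door at 140 and 95 mm height. Can be pinched from above, a finger on either side. Turns with the door
- door_hinge (a point): point on the door's upright hinge axis (on the face of the closed door, cabinet's +y side), 180 mm above the bench
- jar: small amber jar with a white lid, 40 mm across, 55 mm high, standing on the back of the cabinet's roof; not part of the work, loose. Origin: centre of its underside
- bottle1: amber reagent bottle, 66 mm across, 150 mm high, on the bench; not part of the work, loose. Origin: centre of its underside
- bottle2: second amber reagent bottle, 66 mm across, 150 mm high, on the bench; not part of the work, loose. Origin: centre of its underside
- beaker: glass beaker, 70 mm across, 90 mm high; not part of the work, loose. Origin: centre of its underside
- wrench: 160 mm wrench lying on the bench; not part of the work, loose. Origin near its middle
- cap: spare white screw cap, 44 mm across, 22 mm high; not part of the work, loose. Origin: centre of its underside
- tray: white open tray, 140 x 100 x 35 mm; not part of the work, loose. Origin: centre of its underside

How it is judged:
By the outcome, as a careful person would: the job done as asked, in the order asked, and still so for the second after the job is handed in, with the robot touching nothing.
It also fails if it takes over 62 s, if anything falls off the work surface, if the arm or the gripper's body presses on something with over 40 N, if the wrist force passes 120 N, or if a joint passes its speed limit or range.

ROBOT

A 7-joint arm with a two-finger parallel gripper is mounted at the origin on the work surface. World frame = base frame: x ahead of the robot, y to its left, z up, the work surface at z = 0. Lengths are in mm, angles in rad, forces in N, time in s.
With the tool pointing down it reaches from about 425 to 875 mm from the base axis. Payload 8.4 kg.
Tool frame: the origin (TCP) lies midway between the tips of the shut fingers; the grasp point (between the pads) lies 19 mm behind it; z points along the fingers, y is the line along which they close (so a half turn about z gives the same grasp; the last joint's range is limited). The gripper opens to 87 mm and grips with 3 to 60 N. Pads are 19 mm wide; open, the fingers measure 117 mm over their backs; the gripper's body (75 mm by 190 mm) begins 51 mm behind the grasp point.
Start: joints at [-1.436, 0.333, 0.04, 1.465, -0.013, 1.343, -0.059], TCP at [150.593, 632.286, 222.546] pointing down, gripper open.
Joint ranges: [-2.58, 2.58], [-0.38, 2.09], [-1.3, 1.39], [0.25, 2.4], [-1.5, 4.64], [0.08, 2.09], [-2.65, 2.65]. Speed limits (rad/s): [2.22, 2.22, 2.79, 2.79, 3.14, 3.14, 3.14].

INTERFACE

Orientations are given as a unit quaternion [x, y, z, w].
In Python, from cell import status, imaging, bot gives the robot as it stands. The module is installed in compiled form; this text tells all that it offers.
- The arm moves only by the tool carry_out, never from a script. Its argument "motion" is a list of rows, each a list of 5 numbers: the opening, from -1 (shut) to 1 (fully open), then the shift along the tool's x, y, z normalised to -1 to 1, where 1 is 0.5 m, then the turn about the tool's z normalised to -1 to 1, where 1 is 90 degrees. In form: [[jaw, dx, dy, dz, spin], ...]. A call has 1 to 8 rows; each row is the pose to reach, as a shift and turn from the pose commanded when the call began, along the tool's axes at that moment; what a row does not reach only later rows make up. A row lasts 1/12 s, in which the tool goes at most 41.7 mm and 7.16 degrees, less where a joint would pass 70% of its speed; a pose out of reach is approached as far as the arm can. A call with a number of a shift or a turn outside -1 to 1 is refused whole. A call with a gripper value outside its range is refused whole. The fingers move at their own pace and stop on an object; "force" is the grip in N (left out, the last holds). Time passes only in rows, so rows that repeat a pose let the fingers close. It gives the time, the measured TCP pose, the force, the opening and the grip force at its end, in the units of the state.
- status.state(): the state, without advancing time (a new reading comes with each control period).
- imaging.get_image(name): name is "scene" or "side" or "wrist"; returns a dict with "color" (400x640x3 uint8, red, green, blue), "depth" (400x640 float32, mm along the optical axis (not along the pixel's ray), 0 where there is no reading), "fx", "fy", "cx", "cy" (pixels), "world_from_camera" (4x4, takes a point from camera to world coordinates); the wrist camera has in their place "mount" (4x4, takes a point from camera to tool coordinates, whose origin is the TCP and whose axes are the flange's). Camera axes: x right, y up, looking along -z (the intrinsics and any distortion apply to the point x, -y, -z); pixel columns grow to the right and rows downward; lengths in mm; the calibration is good to about 2 mm. The wrist camera is an equidistant fisheye: a pixel r from the principal point sees the ray r / f radians off the axis. A picture is of the moment at which its call begins: read the wrist's pose just before it.
- bot.hand_in(): hands the job in; it is judged then, once.
The state is a dict: "clock": time; "qpos": joint angles; "qd": joint speeds; "effort": joint torques, N m; "tool_pos": TCP position; "tool_rot": TCP orientation; "wrist_force": force on the tool from outside, world axes, zero at the start; "moment": the same for the moment, N m; "grip_width": finger opening in mm; "grasp_force": force on a finger pad.
Only numpy, scipy, OpenCV 4.12 (cv2) and the standard library are available. Lean on these libraries where they do the work, as an engineer would, in place of code of your own. Each camera call takes 0.05 s, during which the arm holds its last target. There are 200 camera calls.

## Working session

There is one attempt and no reset: what is moved stays moved. The work goes in short steps, Python scripts to look and compute and a tool call to move; the robot and the scene stay as the last step left them, time stands still between calls to the robot, and variables do not carry over. Pictures are saved under pics/ and viewed, at most 10 in all, crops included, and the job is handed in when it is done.

Besides the shell and the picture viewer there is one more tool, called after "Request:" as name([rows], argument=value, ...), one row to a line, values as JSON. carry_out: Moves the arm, as the interface text tells. Scaled input: -1 to 1 covers 0.5 m each way for a shift and 90 degrees each way for a turn. Its arguments: {"type":"object","properties":{"motion":{"type":"array","items":{"type":"array","items":{"type":"number","minimum":-1,"maximum":1}}},"force":{"type":"number"}},"required":["motion"]}

```bash
mkdir -p pics
cat > h.py <<'E'
import numpy as np, cv2
from cell import status, imaging, bot
from scipy.spatial.transform import Rotation as R
def ray(im,u,v):
    return np.array([(u-im["cx"])/im["fx"],-(v-im["cy"])/im["fy"],-1.0])
def pt(im,u,v,d=None):
    d=im["depth"][int(v),int(u)] if d is None else d
    return (im["world_from_camera"]@np.append(ray(im,u,v)*d,1))[:3]
def at_z(im,u,v,z):
    M=im["world_from_camera"];r=M[:3,:3]@ray(im,u,v);o=M[:3,3]
    return o+r*(z-o[2])/r[2]
def tri(pairs):
    A=np.zeros((3,3));b=np.zeros(3)
    for im,u,v in pairs:
        M=im["world_from_camera"];r=M[:3,:3]@ray(im,u,v);r/=np.linalg.norm(r);P=np.eye(3)-np.outer(r,r);A+=P;b+=P@M[:3,3]
    return np.linalg.solve(A,b)
def save(n,c): cv2.imwrite("pics/"+n,cv2.cvtColor(c,cv2.COLOR_RGB2BGR))
E
python3 - <<'E'
from h import *
s=status.state();print(s)
import pickle
ims={n:imaging.get_image(n) for n in("scene","side","wrist")}
pickle.dump(ims,open("ims.pkl","wb"))
for n in ims: save(n+".png",ims[n]["color"]); print(n,{k:v for k,v in ims[n].items() if k not in("color","depth")})
E
```

```text
{'clock': 0.0, 'qpos': array([-1.43620364,  0.33391554,  0.03986782,  1.46625143, -0.0133947 ,
        1.34328917, -0.05850551]), 'qd': array([ 0.00039139,  0.001372  ,  0.00140561,  0.00211713,  0.00130343,
        0.00222008, -0.00219636]), 'effort': array([ 1.33840069e-03, -6.56350279e+01,  1.33614387e+00, -4.03789973e+01,
       -5.96016878e-02,  4.50684945e-02,  1.57547952e-04]), 'tool_pos': array([150.50498042, 631.86559181, 221.66589986]), 'tool_rot': array([ 1.16638024e-01,  9.93174171e-01, -7.97947156e-04, -3.72839290e-05]), 'wrist_force': array([0.0309456 , 0.17968858, 0.15178343]), 'moment': array([-0.01897755, -0.03129236,  0.01015593]), 'grasp_force': 0.0, 'grip_width': 86.96963192540925}
scene {'fx': 441.94718196888573, 'fy': 441.94718196888573, 'cx': 325.2169132110739, 'cy': 194.41023573714932, 'world_from_camera': array([[-7.63042520e-01, -4.31369817e-01,  4.81337920e-01,
         1.13662022e+03],
       [ 6.46321129e-01, -5.16056758e-01,  5.62098231e-01,
         7.07893788e+02],
       [ 5.92547503e-03,  7.40003718e-01,  6.72576676e-01,
         1.00451021e+03],
   
[... 316 characters left out ...]
2e-01,  6.99635142e-01, -6.26120840e-01,
        -6.58411478e+02],
       [ 1.24156688e-02,  6.70206209e-01,  7.42071080e-01,
         9.48025985e+02],
       [ 0.00000000e+00,  0.00000000e+00,  0.00000000e+00,
         1.00000000e+00]])}
wrist {'fx': 309.70691628693146, 'fy': 309.70691628693146, 'cx': 318.63621512129293, 'cy': 206.32005857484023, 'mount': array([[-2.36227305e-04,  9.57861631e-01,  2.87229942e-01,
         7.97049356e+01],
       [ 9.99999849e-01,  8.37259151e-05,  5.43221320e-04,
        -7.30597321e-01],
       [ 4.96282270e-04,  2.87230027e-01, -9.57861506e-01,
        -1.62529776e+02],
       [ 0.00000000e+00,  0.00000000e+00,  0.00000000e+00,
         1.00000000e+00]])}
```

View pics/scene.png

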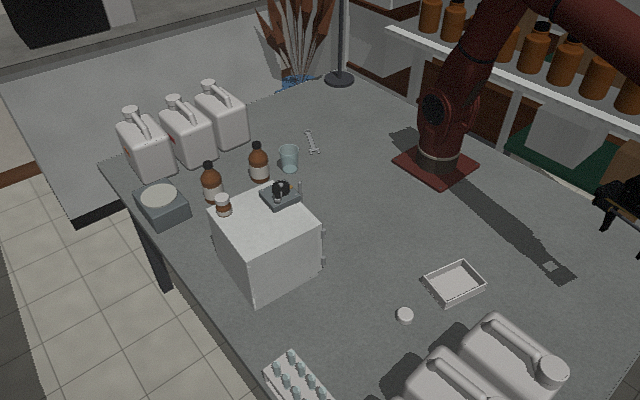

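View pics/side.png

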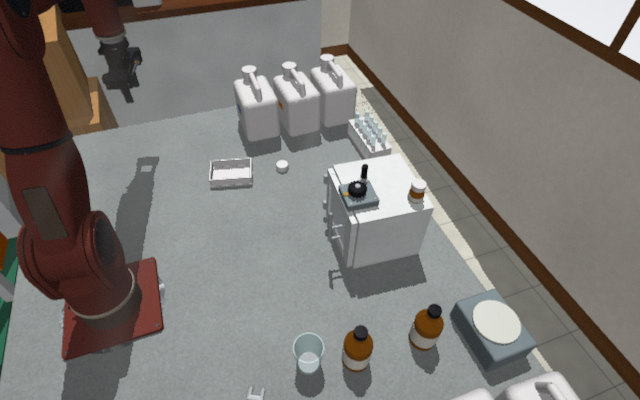

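The scene view has the cabinet at about (267,240) and its latch at (280,190). The side view has the latch at (358,188), the jar at (417,190) and the handle near (333,215). I'll enlarge both.

Run:
```python
from h import *
import pickle
I=pickle.load(open("ims.pkl","rb"))
a=cv2.resize(I["scene"]["color"][165:285,200:340],None,fx=5.5,fy=4.99,interpolation=cv2.INTER_CUBIC) if 0 else cv2.resize(I["scene"]["color"][165:275,200:340],None,fx=5,fy=5,interpolation=cv2.INTER_CUBIC)
b=cv2.resize(I["side"]["color"][150:270,310:440],None,fx=5,fy=5,interpolation=cv2.INTER_CUBIC)
save("c1.png",a);save("c2.png",b)
```

```text
(no output)
```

View pics/c1.png

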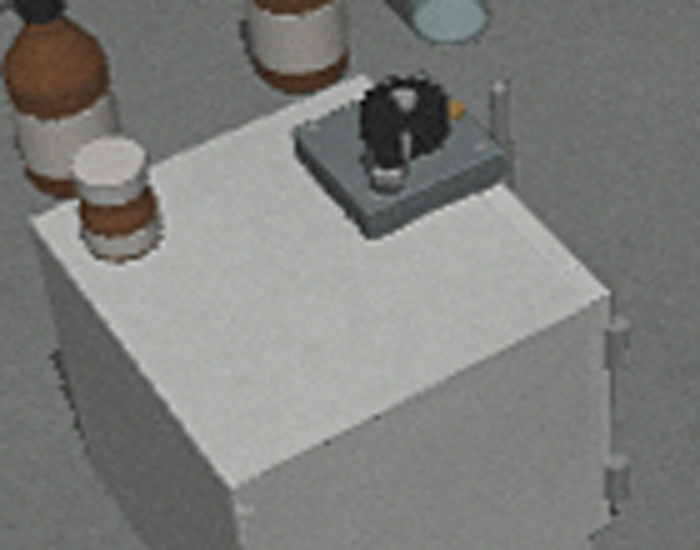

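View pics/c2.png

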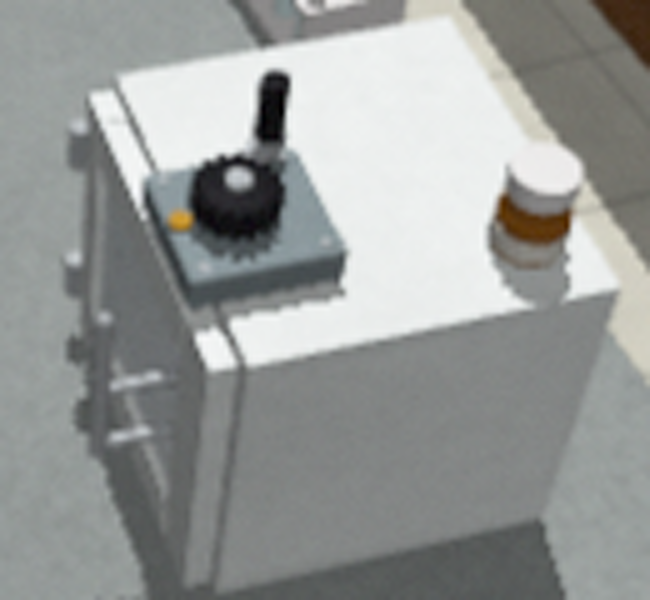

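The crops are clear:
- **c1 (scene):** knob button at (405,97), peg foot at (388,180), roof corners at (608,292), (235,487) and (32,218), handle top at (500,87).
- **c2 (side):** knob button at (238,180), peg from (263,150) to (275,78), jar lid at (545,168), handle top at (103,318), roof corners at (445,18), (617,290) and (240,365).

Run:
```python
from h import *
np.set_printoptions(precision=1,suppress=True)
import pickle
I=pickle.load(open("ims.pkl","rb"));A=I["scene"];B=I["side"]
a=lambda u,v:(A,200+u/5-.4,165+v/5-.4)
b=lambda u,v:(B,310+u/5-.4,150+v/5-.4)
print("knob",tri([a(405,97),b(238,180)]))
print("handle top",tri([a(500,87),b(103,318)]), at_z(*a(500,87),200),at_z(*b(103,318),200))
print("backL",tri([a(235,487),b(445,18)]),"backR",tri([a(32,218),b(617,290)]))
print("scene z200 frontL",at_z(*a(608,292),200),"frontR",at_z(*a(368,78),200))
print("side z200 frontdoorL",at_z(*b(90,95),200),"roof frontR",at_z(*b(240,365),200),"doorR",at_z(*b(208,372),200))
print("pegtop side z281",at_z(*b(275,78),281),"base z243",at_z(*b(265,148),243),"scene arm end z243",at_z(*a(388,175),243))
print("jar lid",at_z(*b(545,168),255),at_z(*a(112,160),255))
print("pinorange?",at_z(*b(180,219),227),at_z(*a(455,108),227))
M=np.array(B["depth"]);print(M[186,357],[pt(B,357,186)],pt(A,281,184),pt(B,364.4,167))
```

```text
knob [658.6 -29.7 248.2]
handle top [580.  -51.9 197.3] [582.4 -49.6 200. ] [578.6 -53.8 200. ]
backL [850.4  96.2 199.7] backR [ 833.4 -123.3  199.4]
scene z200 frontL [638.1 111.  200. ] frontR [ 634.5 -103.2  200. ]
side z200 frontdoorL [631.8 102.5 200. ] roof frontR [ 630.8 -104.8  200. ] doorR [ 614.2 -103.7  200. ]
pegtop side z281 [689.4   1.1 281. ] base z243 [683.6  -8.3 243. ] scene arm end z243 [697.3   8.5 243. ]
jar lid [803.3 -79.  255. ] [803.7 -78.  255. ]
pinorange? [629.9 -26.5 227. ] [630. -26. 227.]
994.62024 [array([657.5, -30.7, 248.1])] [658.6 -27.7 249.5] [686.3  -4.5 280.7]
```

Run:
```python
from h import *
np.set_printoptions(precision=1,suppress=True)
import pickle
I=pickle.load(open("ims.pkl","rb"));A=I["scene"];B=I["side"]
def cloud(im):
    v,u=np.mgrid[0:400,0:640];d=im["depth"]
    P=np.stack([(u-im["cx"])/im["fx"]*d,-(v-im["cy"])/im["fy"]*d,-d,np.ones_like(d)],-1)@im["world_from_camera"].T
    return P[d>0][:,:3]
for im in(A,B):
    C=cloud(im)
    m=(abs(C[:,0]-670)<60)&(abs(C[:,1]+20)<60)&(C[:,2]>257)
    P=C[m];print(len(P),P.mean(0),P.min(0),P.max(0)); print(P[np.argsort(-P[:,2])][:8])
    C=C[(C[:,0]>380)&(C[:,0]<640)&(C[:,1]>-20)&(C[:,1]<420)&(C[:,2]>12)&(C[:,2]<60)]
    print("low stuff",len(C),C.min(0) if len(C) else'',C.max(0))
print("tray corner",[at_z(A,u,v,35) for u,v in((422,275),(456,260),(487,290),(440,307))],"cap",at_z(A,405,313,22))
s=status.state();print(R.from_quat(s["tool_rot"]).as_matrix())
```

```text
63 [692.6   3.4 272.8] [683.   -8.7 257.4] [699.    9.9 282.7]
[[693.9   7.5 282.7]
 [693.6   2.8 282.7]
 [689.1   0.7 282.1]
 [685.2   3.8 282. ]
 [688.6  -4.3 281.7]
 [687.2   6.4 281.5]
 [698.8   1.5 281.5]
 [694.6  -0.1 281.3]]
low stuff 643 [380.5 105.6  12.1] [639.5 419.9  59.6]
60 [686.1  -3.6 272.2] [679.8  -9.  257.8] [694.9   5.7 282.5]
[[690.6  -4.2 282.5]
 [692.9   0.4 281.2]
 [681.9   0.4 281.2]
 [683.4   3.8 281.1]
 [689.8   5.7 281. ]
 [686.8  -0.9 280.8]
 [685.3  -4.2 280.7]
 [689.6  -0.9 280. ]]
low stuff 473 [380.4 -19.5  12. ] [635.4 419.5  59.8]
tray corner [array([451.4, 315.3,  35. ]), array([337.9, 342.5,  35. ]), array([357.5, 458.2,  35. ]), array([494.1, 411.5,  35. ])] cap [568.2 361.3  22. ]
[[-1.   0.2 -0. ]
 [ 0.2  1.  -0. ]
 [-0.  -0.  -1. ]]
```

```bash
cat >> h.py <<'E'
def go(frm,*tgts):
    "frm/tgts: (x,y,z,angle deg of push direction = tool -x); prints dx,dy,dz,spin"
    a=np.deg2rad(frm[3]+180);X=np.array([np.cos(a),np.sin(a)]);Y=np.array([np.sin(a),-np.cos(a)])
    for t in tgts:
        w=np.array(t[:2])-frm[:2]
        print(np.round([X@w/500,Y@w/500,-(t[2]-frm[2])/500,((frm[3]-t[3]+180)%360-180)/90],4).tolist())
def now():
    s=status.state();m=R.from_quat(s["tool_rot"]).as_matrix()[:,0]
    return np.array([*s["tool_pos"],np.rad2deg(np.arctan2(-m[1],-m[0]))])
E
python3 - <<'E'
from h import *
f=(150.6,632.3,222.5,now()[3]);print(f)
go(f,(404,332,340,-30),(656,34,340,-46))
E
```

```text
(150.6, 632.3, 222.5, np.float64(-13.399945947387542))
[-0.6322, -0.4668, -0.235, 0.1844]
[-1.2606, -0.9298, -0.235, 0.3622]
```

Request:
carry_out([
  [-0.77,-0.04,-0.03,-0.07,0],
  [-0.77,-0.63,-0.465,-0.235,0.18],
  [-0.77,-0.63,-0.465,-0.235,0.18],
  [-0.77,-0.63,-0.465,-0.235,0.18],
  [-0.77,-0.63,-0.465,-0.235,0.18],
  [-0.77,-0.63,-0.465,-0.235,0.18],
  [-0.77,-0.63,-0.465,-0.235,0.18],
  [-0.77,-0.63,-0.465,-0.235,0.18],
])

```text
clock: 0.82
tool_pos: [350.5, 394.6, 321.6]
tool_rot: [0.255, 0.967, 0.0, -0.0]
wrist_force: [0.9, 0.4, -0.2]
grip_width: 41.4
grasp_force: 0.0
```

Run:
```python
from h import *
f=now();print(f,status.state()["qpos"]);go(f,(656,34,340,-46))
```

```text
[350.5028612  394.56065765 321.56019802 -29.59509861] [-1.17056584  0.04153083  0.25218843  1.61127795 -0.01064089  1.49012227
  0.13653641]
[-0.8874, -0.3253, -0.0369, 0.1823]
```

Request:
carry_out([
  [-0.77,-0.88,-0.32,-0.037,0.18],
  [-0.77,-0.88,-0.32,-0.037,0.18],
  [-0.77,-0.88,-0.32,-0.037,0.18],
  [-0.77,-0.88,-0.32,-0.037,0.18],
  [-0.77,-0.88,-0.32,-0.037,0.18],
  [-0.77,-0.88,-0.32,-0.037,0.18],
  [-0.77,-0.88,-0.32,-0.037,0.18],
  [-0.77,-0.88,-0.32,-0.037,0.18],
])

```text
clock: 1.48
tool_pos: [566.5, 141.1, 334.5]
tool_rot: [0.389, 0.921, 0.0, 0.0]
wrist_force: [-0.1, 0.4, 0.6]
grip_width: 10.1
grasp_force: 0.0
```

Run:
```python
from h import *
f=now();print(f,status.state()["qpos"]);go(f,(656,34,340,-46))
```

```text
[566.45235228 141.0871109  334.53502978 -45.77538325] [-0.80260735  0.17047684  0.56583915  1.47196185 -0.09132015  1.52523462
  0.5326546 ]
[-0.2784, -0.021, -0.0109, 0.0025]
```

Request:
carry_out([
  [-0.77,-0.2,-0.02,-0.01,0],
  [-0.77,-0.2,-0.02,-0.01,0],
  [-0.77,-0.2,-0.02,-0.01,0],
  [-0.77,-0.2,-0.02,-0.01,0],
  [-0.77,-0.2,-0.02,-0.01,0],
  [-0.77,-0.2,-0.02,-0.01,0],
])

```text
clock: 1.98
tool_pos: [627.8, 65.2, 339.0]
tool_rot: [0.389, 0.921, -0.0, -0.0]
wrist_force: [0.2, -0.1, -0.6]
grip_width: 9.8
grasp_force: 0.0
```

Run:
```python
from h import *
f=now();print(f);go(f,(656,34,258,-46),(670,19.5,258,-46))
```

```text
[627.78574796  65.20732018 338.97002135 -45.74562603]
[-0.0841, -0.0031, 0.1619, 0.0028]
[-0.1244, -0.0033, 0.1619, 0.0028]
```

Request:
carry_out([
  [-0.77,-0.084,-0.003,0.06,0],
  [-0.77,-0.084,-0.003,0.12,0],
  [-0.77,-0.084,-0.003,0.16,0],
  [-0.77,-0.1,-0.003,0.16,0],
  [-0.77,-0.1,-0.003,0.16,0],
  [-0.77,-0.1,-0.003,0.16,0],
])

```text
clock: 2.48
tool_pos: [662.5, 28.1, 261.2]
tool_rot: [0.389, 0.921, 0.001, 0.001]
wrist_force: [0.5, 0.0, 0.2]
grip_width: 10.4
grasp_force: 0.0
```

Run:
```python
from h import *
f=now();print(f,status.state()["wrist_force"])
im=imaging.get_image("side");save("s2.png",cv2.resize(im["color"][130:240,310:440],None,fx=5,fy=5,interpolation=cv2.INTER_CUBIC))
c=np.array([658.5,-29.5])
go(f,*[(*(c+42.7*np.array([np.cos(t),np.sin(t)])-15.7*np.array([np.sin(t),-np.cos(t)])),258,np.rad2deg(t)-90) for t in np.deg2rad([43.7,40,35,30])])
```

```text
[662.5213246   28.0628345  261.24664662 -45.73742877] [0.53872347 0.0040889  0.23968545]
[-0.0463, -0.0004, 0.0065, 0.0063]
[-0.0519, 0.0014, 0.0065, 0.0474]
[-0.0596, 0.0032, 0.0065, 0.1029]
[-0.0674, 0.0044, 0.0065, 0.1585]
```

View pics/s2.png

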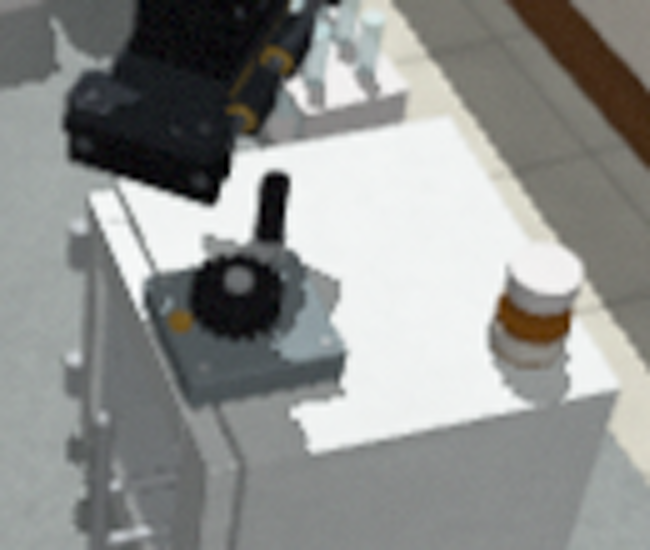

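The side view shows the peg standing free at (270,210), with the gripper fingers behind it near (215,190). The steel pin is down, beside the orange dot at (180,320). Next I'll approach contact.

Request:
carry_out([
  [-0.77,-0.02,0,0.006,0],
  [-0.77,-0.035,0,0.006,0],
  [-0.77,-0.04,0,0.006,0],
  [-0.77,-0.043,0,0.006,0],
  [-0.77,-0.043,0,0.006,0],
])

```text
clock: 2.95
tool_pos: [677.2, 11.4, 256.5]
tool_rot: [0.389, 0.921, -0.0, 0.0]
wrist_force: [0.3, 0.8, 0.5]
grip_width: 10.2
grasp_force: 0.0
```

```bash
cat >> h.py <<'E'
def arc(*degs,off=15.7,z=258,c=(658.5,-29.5)):
    s=status.state();f=now();F=s["wrist_force"];print(np.round(f,1),"F",np.round(F,2),np.round(np.linalg.norm(F[:2]),2))
    d=np.deg2rad(f[3]);
    p=f[:2]+off*np.array([np.cos(d),np.sin(d)])-c;print("peg est r,deg",np.hypot(*p),np.rad2deg(np.arctan2(p[1],p[0])))
    go(f,*[(*(np.array(c)+42.7*np.array([np.cos(t),np.sin(t)])-off*np.array([np.sin(t),-np.cos(t)])),z,np.rad2deg(t)-90) for t in np.deg2rad(degs)])
E
python3 - <<'E'
from h import *
p=np.linalg.inv(imaging.get_image("side")["world_from_camera"])@np.array([662.5,28,261,1]);print(p)
arc(43,38,33,28)
E
```

```text
[ 8.23282786e+01  1.06085518e+02 -1.02301159e+03  1.00000000e+00]
[677.1  11.7 256.4 -45.8] F [-0.08  0.7  -0.48] 0.71
peg est r,deg 42.03415730206521 45.42395595972994
[-0.0036, 0.002, -0.0032, 0.0131]
[-0.0112, 0.0042, -0.0032, 0.0687]
[-0.019, 0.0058, -0.0032, 0.1242]
[-0.0269, 0.0067, -0.0032, 0.1798]
```

Request:
carry_out([
  [-0.77,-0.008,0.003,-0.003,0.035],
  [-0.77,-0.015,0.005,-0.003,0.09],
  [-0.77,-0.019,0.006,-0.003,0.125],
  [-0.77,-0.019,0.006,-0.003,0.125],
])

```text
clock: 3.33
tool_pos: [685.7, 7.8, 257.6]
tool_rot: [0.478, 0.878, 0.0, -0.0]
wrist_force: [-1.0, 1.9, 0.6]
grip_width: 10.0
grasp_force: 1.3
```

Run:
```python
from h import *
arc(33,28,23,18)
```

```text
[685.7   7.8 257.6 -57.2] F [-1.03  1.89  0.58] 2.15
peg est r,deg 43.047532281130515 34.05306553236597
[-0.0016, -0.0008, -0.0007, -0.0018]
[-0.0091, 0.0017, -0.0007, 0.0537]
[-0.0169, 0.0034, -0.0007, 0.1093]
[-0.0247, 0.0045, -0.0007, 0.1649]
```

Request:
carry_out([
  [-0.77,-0.009,0.002,0,0.05],
  [-0.77,-0.017,0.0034,0,0.11],
  [-0.77,-0.02,0.004,0,0.13],
  [-0.77,-0.02,0.004,0,0.13],
])

```text
clock: 3.67
tool_pos: [692.9, 0.6, 257.7]
tool_rot: [0.564, 0.826, 0.0, -0.0]
wrist_force: [-0.8, 2.4, -0.2]
grip_width: 10.2
grasp_force: 1.3
```

Run:
```python
from h import *
arc(18,13,8)
```

```text
[ 6.929e+02  6.000e-01  2.577e+02 -6.870e+01] F [-0.8   2.43 -0.15] 2.56
peg est r,deg 42.98249346085926 21.140146615911465
[-0.0047, 0.0011, -0.0006, 0.0369]
[-0.0124, 0.0031, -0.0006, 0.0924]
[-0.0202, 0.0044, -0.0006, 0.148]
```

Request:
carry_out([
  [-0.77,-0.009,0.002,0,0.06],
  [-0.77,-0.017,0.0036,0,0.12],
  [-0.77,-0.02,0.0044,0,0.148],
  [-0.77,-0.02,0.0044,0,0.148],
])

```text
clock: 4.0
tool_pos: [698.7, -8.1, 257.8]
tool_rot: [0.656, 0.755, 0.0, 0.0]
wrist_force: [2.6, 1.8, -0.8]
grip_width: 10.0
grasp_force: 1.4
```

Run:
```python
from h import *
arc(5,0,-5)
```

```text
[698.7  -8.1 257.8 -82. ] F [ 2.56  1.78 -0.77] 3.12
peg est r,deg 42.78101569318018 7.892527321973356
[-0.0044, 0.0014, -0.0004, 0.0334]
[-0.012, 0.0034, -0.0004, 0.089]
[-0.0199, 0.0047, -0.0004, 0.1445]
```

Request:
carry_out([
  [-0.77,-0.008,0.004,0,0.05],
  [-0.77,-0.015,0.006,0,0.1],
  [-0.77,-0.018,0.0065,0,0.13],
  [-0.77,-0.018,0.0065,0,0.13],
])

```text
clock: 4.33
tool_pos: [702.6, -17.0, 257.7]
tool_rot: [0.729, 0.684, -0.0, -0.0]
wrist_force: [-1.5, 2.1, -1.1]
grip_width: 10.0
grasp_force: 1.3
```

Run:
```python
from h import *
arc(-5,-10,-15)
```

```text
[702.6 -17.  257.7 -93.7] F [-1.48  2.09 -1.15] 2.56
peg est r,deg 43.192080227856096 -4.181984373410191
[-0.0012, -0.0003, -0.0007, 0.0146]
[-0.0088, 0.002, -0.0007, 0.0702]
[-0.0166, 0.0035, -0.0007, 0.1257]
```

Request:
carry_out([
  [-0.77,-0.007,0.0015,0,0.05],
  [-0.77,-0.014,0.003,0,0.1],
  [-0.77,-0.017,0.0035,0,0.126],
  [-0.77,-0.017,0.0035,0,0.126],
])

```text
clock: 4.67
tool_pos: [704.0, -25.6, 257.7]
tool_rot: [0.793, 0.609, -0.0, -0.0]
wrist_force: [-0.8, 2.2, -1.2]
grip_width: 10.1
grasp_force: 1.3
```

Run:
```python
from h import *
arc(-15,-20,-25)
```

```text
[ 704.   -25.6  257.7 -105. ] F [-0.82  2.18 -1.22] 2.33
peg est r,deg 42.92173867092471 -15.154428586384476
[0.0002, -0.0004, -0.0005, 0.0003]
[-0.0073, 0.002, -0.0005, 0.0559]
[-0.0151, 0.0037, -0.0005, 0.1114]
```

Request:
carry_out([
  [-0.77,-0.007,0.002,0,0.05],
  [-0.77,-0.014,0.0035,0,0.1],
  [-0.77,-0.016,0.0038,0,0.12],
  [-0.77,-0.016,0.0038,0,0.12],
])

```text
clock: 5.0
tool_pos: [704.4, -31.5, 257.8]
tool_rot: [0.846, 0.533, 0.001, -0.001]
wrist_force: [3.2, 6.8, -0.9]
grip_width: 9.9
grasp_force: 3.4
```

Run:
```python
from h import *
arc(-25,-30,-35)
```

```text
[ 704.4  -31.5  257.8 -115.6] F [ 3.18  6.76 -0.9 ] 7.47
peg est r,deg 42.36170905607636 -22.47451099689373
[-0.0037, 0.0005, -0.0004, -0.0067]
[-0.0113, 0.003, -0.0004, 0.0488]
[-0.019, 0.0048, -0.0004, 0.1044]
```

Request:
carry_out([
  [-0.77,-0.003,0.001,0,0.02],
  [-0.77,-0.005,0.0015,0,0.035],
  [-0.77,-0.005,0.0015,0,0.035],
])

```text
clock: 5.25
tool_pos: [704.5, -33.0, 258.0]
tool_rot: [0.86, 0.51, 0.002, -0.001]
wrist_force: [3.7, 9.0, -1.5]
grip_width: 9.9
grasp_force: 4.6
```

Run:
```python
from h import *
arc(-25,-30,-35)
```

```text
[ 704.5  -33.   258.  -118.6] F [ 3.7   9.01 -1.48] 9.74
peg est r,deg 42.167946599518 -24.22284704332065
[-0.0011, -0.0008, -0.0001, -0.0404]
[-0.0085, 0.002, -0.0001, 0.0151]
[-0.0161, 0.0043, -0.0001, 0.0707]
```

Request:
carry_out([
  [-0.77,-0.003,0.0015,0,0.01],
  [-0.77,-0.004,0.002,0,0.02],
  [-0.77,-0.004,0.002,0,0.02],
])

```text
clock: 5.5
tool_pos: [704.5, -34.5, 257.9]
tool_rot: [0.868, 0.497, 0.002, -0.001]
wrist_force: [3.5, 9.9, -0.9]
grip_width: 9.9
grasp_force: 5.4
```

Run:
```python
from h import *
arc(-25,-30,-35)
```

```text
[ 704.5  -34.5  257.9 -120.4] F [ 3.51  9.92 -0.89] 10.52
peg est r,deg 42.30796212720371 -25.965292266382935
[0.0014, -0.0023, -0.0001, -0.0595]
[-0.0059, 0.0008, -0.0001, -0.004]
[-0.0135, 0.0033, -0.0001, 0.0516]
```

Request:
carry_out([
  [-0.77,-0.003,0.001,0,0.01],
  [-0.77,-0.004,0.0015,0,0.02],
  [-0.77,-0.004,0.0015,0,0.02],
])

```text
clock: 5.75
tool_pos: [704.3, -36.3, 257.9]
tool_rot: [0.875, 0.484, 0.002, -0.001]
wrist_force: [4.5, 10.7, -0.9]
grip_width: 10.1
grasp_force: 7.0
```

Run:
```python
from h import *
arc(-25,-30,-35)
```

```text
[ 704.3  -36.3  257.9 -122.1] F [ 4.53 10.72 -0.85] 11.64
peg est r,deg 42.449603148811704 -28.239130519735255
[0.0046, -0.0039, -0.0001, -0.0794]
[-0.0026, -0.0005, -0.0001, -0.0238]
[-0.0101, 0.0022, -0.0001, 0.0317]
```

Request:
carry_out([
  [-0.77,-0.002,0.0007,0,0.01],
  [-0.77,-0.003,0.001,0,0.02],
  [-0.77,-0.003,0.001,0,0.02],
])

```text
clock: 6.0
tool_pos: [704.0, -37.7, 257.9]
tool_rot: [0.883, 0.47, 0.002, -0.001]
wrist_force: [4.7, 10.6, -0.5]
grip_width: 10.3
grasp_force: 7.1
```

Run:
```python
from h import *
arc(-30,-35)
```

```text
[ 704.   -37.7  257.9 -123.9] F [ 4.67 10.61 -0.55] 11.59
peg est r,deg 42.370051206585245 -30.009660960405775
[-0.0, -0.0015, -0.0001, -0.0437]
[-0.0074, 0.0014, -0.0001, 0.0119]
```

Request:
carry_out([
  [-0.77,-0.002,0.0007,0,0.01],
  [-0.77,-0.003,0.001,0,0.02],
  [-0.77,-0.003,0.001,0,0.02],
])

```text
clock: 6.25
tool_pos: [703.6, -39.2, 257.9]
tool_rot: [0.89, 0.456, 0.002, -0.001]
wrist_force: [5.6, 11.1, -1.3]
grip_width: 10.4
grasp_force: 7.1
```

Run:
```python
from h import *
arc(-30,-35)
```

```text
[ 703.6  -39.2  257.9 -125.7] F [ 5.56 11.08 -1.29] 12.39
peg est r,deg 42.38810075616779 -32.0225559871279
[0.0029, -0.0028, -0.0001, -0.0637]
[-0.0044, 0.0004, -0.0001, -0.0082]
```

Request:
carry_out([
  [-0.77,-0.002,0.0007,0,0.01],
  [-0.77,-0.003,0.001,0,0.02],
  [-0.77,-0.003,0.001,0,0.02],
])

```text
clock: 6.5
tool_pos: [703.1, -40.8, 257.9]
tool_rot: [0.897, 0.442, 0.002, -0.001]
wrist_force: [5.8, 10.5, -0.9]
grip_width: 10.0
grasp_force: 7.3
```

Run:
```python
from h import *
arc(-30,-35)
```

```text
[ 703.1  -40.8  257.9 -127.5] F [ 5.81 10.47 -0.88] 11.97
peg est r,deg 42.37004379580065 -34.13891173423061
[0.0059, -0.004, -0.0001, -0.0838]
[-0.0013, -0.0007, -0.0001, -0.0282]
```

Request:
carry_out([
  [-0.77,-0.002,0.0007,0,0.02],
  [-0.77,-0.004,0.0013,0,0.03],
  [-0.77,-0.004,0.0013,0,0.03],
])

```text
clock: 6.75
tool_pos: [702.4, -43.2, 257.9]
tool_rot: [0.907, 0.42, 0.002, -0.001]
wrist_force: [4.6, 10.7, -0.9]
grip_width: 10.3
grasp_force: 7.1
```

Run:
```python
from h import *
arc(-35,-40)
```

```text
[ 702.4  -43.2  257.9 -130.3] F [ 4.57 10.71 -0.91] 11.64
peg est r,deg 42.39823265684424 -37.34808250322434
[0.0034, -0.0025, -0.0001, -0.0585]
[-0.0039, 0.0006, -0.0001, -0.003]
```

Request:
carry_out([
  [-0.77,-0.002,0.0007,0,0.02],
  [-0.77,-0.004,0.0013,0,0.04],
  [-0.77,-0.004,0.0013,0,0.05],
])

```text
clock: 7.0
tool_pos: [701.5, -45.9, 258.0]
tool_rot: [0.923, 0.384, 0.002, -0.001]
wrist_force: [5.3, 8.3, -1.5]
grip_width: 10.1
grasp_force: 6.3
```

Run:
```python
from h import *
arc(-40,-45)
```

```text
[ 701.5  -45.9  258.  -134.8] F [ 5.25  8.29 -1.49] 9.81
peg est r,deg 42.12848326828486 -40.76278434647144
[0.0011, -0.0016, 0.0, -0.0538]
[-0.0062, 0.0014, 0.0, 0.0018]
```

Force is falling, so the knob is near the crest.

Request:
carry_out([
  [-0.77,-0.002,0.0007,0,0.01],
  [-0.77,-0.003,0.001,0,0.02],
  [-0.77,-0.003,0.001,0,0.02],
])

```text
clock: 7.25
tool_pos: [700.6, -47.8, 258.0]
tool_rot: [0.929, 0.37, 0.001, -0.001]
wrist_force: [5.1, 7.3, -1.3]
grip_width: 10.0
grasp_force: 6.0
```

Run:
```python
from h import *
arc(-40,-45)
```

```text
[ 700.6  -47.8  258.  -136.6] F [ 5.1   7.35 -1.25] 8.95
peg est r,deg 42.26710202261048 -43.42467683902612
[0.0049, -0.0032, -0.0001, -0.0737]
[-0.0023, 0.0001, -0.0001, -0.0181]
```

Request:
carry_out([
  [-0.77,-0.002,0.0007,0,0.01],
  [-0.77,-0.003,0.001,0,0.03],
  [-0.77,-0.003,0.001,0,0.04],
])

```text
clock: 7.5
tool_pos: [699.7, -49.9, 258.0]
tool_rot: [0.941, 0.34, 0.001, -0.001]
wrist_force: [3.6, 5.1, -1.4]
grip_width: 9.9
grasp_force: 5.0
```

Run:
```python
from h import *
arc(-40,-45,-50)
```

```text
[ 699.7  -49.9  258.  -140.3] F [ 3.61  5.15 -1.39] 6.29
peg est r,deg 42.07300051801367 -46.28756522868189
[0.0089, -0.0055, 0.0, -0.1145]
[0.0019, -0.0018, 0.0, -0.0589]
[-0.0054, 0.0013, 0.0, -0.0034]
```

Request:
carry_out([
  [-0.77,-0.002,0.0007,0,0.01],
  [-0.77,-0.003,0.001,0,0.03],
  [-0.77,-0.003,0.001,0,0.04],
])

```text
clock: 7.75
tool_pos: [698.5, -52.2, 258.0]
tool_rot: [0.951, 0.309, 0.001, -0.0]
wrist_force: [2.6, 3.6, -1.4]
grip_width: 10.0
grasp_force: 4.2
```

Run:
```python
from h import *
arc(-45,-50)
im=imaging.get_image("side");save("s3.png",cv2.resize(im["color"][130:240,310:440],None,fx=5,fy=5,interpolation=cv2.INTER_CUBIC))
```

```text
[ 698.5  -52.2  258.  -144. ] F [ 2.57  3.62 -1.36] 4.44
peg est r,deg 41.998746571023034 -49.49564802953996
[0.0064, -0.0043, -0.0, -0.0998]
[-0.0007, -0.0007, -0.0, -0.0442]
```

View pics/s3.png

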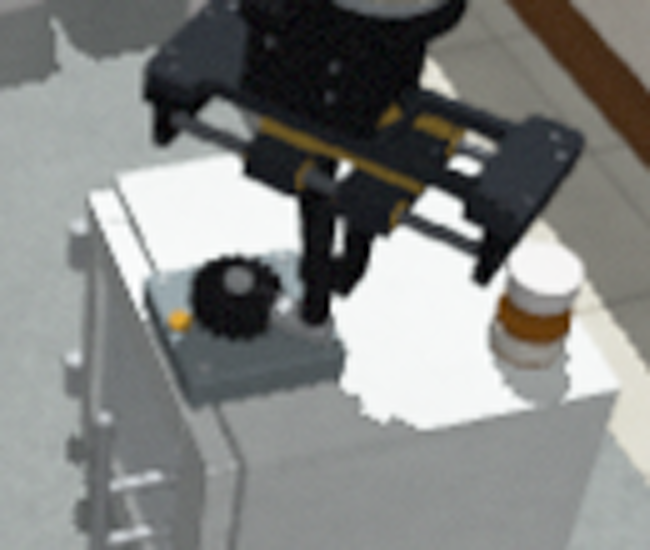

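The side view shows the fingers on the peg at (315,290), with the pin still down near (165,300). The jar at (545,300) is undisturbed.

Request:
carry_out([
  [-0.77,-0.002,0.0007,0,0.02],
  [-0.77,-0.004,0.0013,0,0.04],
  [-0.77,-0.004,0.0013,0,0.05],
])

```text
clock: 8.05
tool_pos: [696.4, -55.5, 257.9]
tool_rot: [0.963, 0.27, -0.0, 0.0]
wrist_force: [-1.1, -0.6, -0.1]
grip_width: 9.9
grasp_force: 0.5
```

Run:
```python
from h import *
arc(-50,-55)
```

```text
[ 696.4  -55.5  257.9 -148.7] F [-1.05 -0.64 -0.11] 1.23
peg est r,deg 42.023953681924745 -54.43464182975542
[0.0063, -0.0041, -0.0001, -0.0964]
[-0.0008, -0.0006, -0.0001, -0.0409]
```

Run:
```python
from h import *
np.set_printoptions(precision=1,suppress=True)
im=imaging.get_image("side");save("s4.png",cv2.resize(im["color"][140:240,320:420],None,fx=6,fy=6,interpolation=cv2.INTER_CUBIC))
for u,v in [(343,190),(344,191),(343,189),(345,190),(346,193)]: print(pt(im,u,v))
```

```text
[630.5  -8.8 222.1]
[632.2 -11.5 220.5]
[631.4  -6.3 223. ]
[635.1 -11.  222.7]
[631.5 -25.4 226.8]
```

View pics/s4.png

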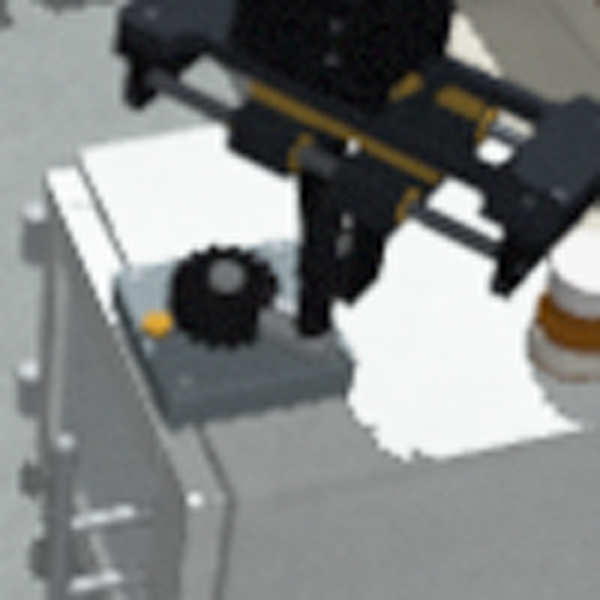

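The pin head is the orange disc at (157,323), still at z = 227, and the peg is still against the fingers. The knob is sitting at the crest, so I'll push slightly further.

Request:
carry_out([
  [-0.77,-0.002,0.0007,0,0.02],
  [-0.77,-0.003,0.001,0,0.04],
  [-0.77,-0.003,0.001,0,0.04],
])

```text
clock: 8.35
tool_pos: [695.3, -57.2, 258.0]
tool_rot: [0.971, 0.239, -0.0, 0.0]
wrist_force: [0.5, 0.4, 1.0]
grip_width: 9.9
grasp_force: 0.0
```

Run:
```python
from h import *
np.set_printoptions(precision=1,suppress=True)
arc(-50,-55)
im=imaging.get_image("side")
for u,v in [(346,193),(346,191),(347,194)]: print(pt(im,u,v),im["color"][v,u])
```

```text
[ 695.3  -57.2  258.  -152.4] F [0.5 0.4 1. ] 0.62
peg est r,deg 41.82145883617936 -56.873411386213036
[0.0096, -0.0066, -0.0, -0.1373]
[0.0027, -0.0026, -0.0, -0.0817]
[628.4 -31.6 233.8] [106 106 102]
[629.4 -28.5 237.7] [118  90  34]
[634.2 -26.1 222.9] [123 133 137]
```

The pin has popped to about 238–240 mm with the force near zero, so the latch has clicked. Now I'll retreat.

Request:
carry_out([
  [-0.77,0.03,0,0,0],
  [-0.77,0.03,0,-0.05,0],
  [-0.77,0.03,0,-0.12,0],
  [-0.77,0.03,0,-0.17,0],
  [-0.77,0.03,0,-0.17,0],
])

```text
clock: 8.82
tool_pos: [709.9, -50.8, 348.8]
tool_rot: [0.971, 0.24, 0.003, 0.002]
wrist_force: [0.4, 0.1, 1.2]
grip_width: 9.5
grasp_force: 0.0
```

Run:
```python
from h import *
f=now();print(f,status.state()["qpos"]);go(f,(575.5,-52.5,340,-4.4),(575.5,-52.5,340,-94.4))
im=imaging.get_image("side")
for u,v in [(346,193),(346,191),(345,190),(347,191)]: print(pt(im,u,v),im["color"][v,u])
```

```text
[ 709.88119938  -50.80988967  348.79559623 -152.23182607] [-0.55582165  0.58841552  1.01679467  1.10367342 -0.49542261  1.67795627
 -0.77208314]
[-0.2394, -0.1222, 0.0176, -1.6426]
[-0.2394, -0.1222, 0.0176, -0.6426]
[628.85903926 -30.63882494 232.78538855] [106 104 100]
[627.94282315 -31.44126658 241.00574438] [186 142  45]
[627.95106238 -25.35571815 238.73672764] [210 161  58]
[631.30751246 -30.2640161  238.73968417] [182 139  47]
```

Request:
carry_out([
  [0,-0.03,-0.015,0,-0.08],
  [0,-0.07,-0.03,0,-0.16],
  [0,-0.1,-0.05,0,-0.24],
  [0,-0.14,-0.07,0,-0.32],
  [0,-0.18,-0.09,0,-0.4],
  [0,-0.21,-0.11,0,-0.48],
  [0,-0.24,-0.122,0,-0.56],
  [0,-0.24,-0.122,0,-0.64],
])

```text
clock: 9.53
tool_pos: [571.8, -51.9, 342.8]
tool_rot: [0.735, 0.678, 0.0, -0.001]
wrist_force: [0.0, 0.5, 0.4]
grip_width: 43.2
grasp_force: 0.0
```

Request:
carry_out([
  [0,0,0,0,-0.08],
  [0,0,0,0,-0.16],
  [0,0,0,0,-0.24],
  [0,0,0,0,-0.32],
  [0,0,0,0,-0.4],
  [0,0,0,0,-0.48],
  [0,0,0,0,-0.56],
  [0,0,0,0,-0.64],
])

```text
clock: 10.2
tool_pos: [573.9, -51.1, 342.1]
tool_rot: [0.32, 0.948, -0.0, -0.0]
wrist_force: [0.1, 0.4, 0.9]
grip_width: 43.5
grasp_force: 0.0
```

Request:
carry_out([
  [0,0,0,0,-0.08],
  [0,0,0,0,-0.16],
  [0,0,0,0,-0.24],
  [0,0,0,0,-0.32],
  [0,0,0,0,-0.36],
  [0,0,0,0,-0.36],
  [0,0,0,0,-0.36],
])

```text
clock: 10.78
tool_pos: [574.0, -51.1, 342.3]
tool_rot: [0.047, 0.999, -0.0, -0.0]
wrist_force: [0.2, -0.6, -0.6]
grip_width: 43.2
grasp_force: 0.0
```

Run:
```python
from h import *
f=now();print(f,status.state()["qpos"]);go(f,(575.5,-52.5,225,-4.4),(575.5,-52.5,172,-4.4))
im=imaging.get_image("wrist");save("w1.png",im["color"])
# predicted handle-top pixel in wrist view
s=status.state();T=np.eye(4);T[:3,:3]=R.from_quat(s["tool_rot"]).as_matrix();T[:3,3]=s["tool_pos"]
p=np.linalg.inv(T@im["mount"])@np.array([579,-52.5,200,1]);q=np.array([p[0],-p[1],-p[2]])
th=np.arctan2(np.hypot(*q[:2]),q[2]);k=im["fx"]*th/np.hypot(*q[:2]);print(im["cx"]+k*q[0],im["cy"]+k*q[1])
```

```text
[573.95901425 -51.12003629 342.31955477  -5.44061908] [-0.61928852  0.16435525  0.73573699  1.48025788 -0.10973725  1.53994728
  1.58902471]
[-0.0033, -0.0025, 0.2346, -0.0116]
[-0.0033, -0.0025, 0.3406, -0.0116]
318.5608187514114 200.27336995847577
```

View pics/w1.png

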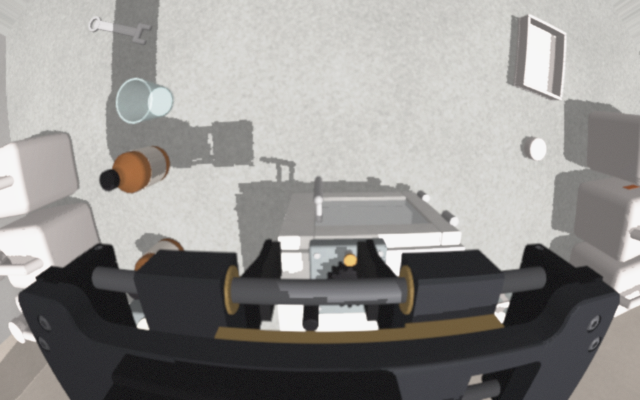

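The wrist view shows the bar at column 318, rows 180–212, between the fingers. I'll check its depth.

Run:
```python
from h import *
np.set_printoptions(precision=0,suppress=True)
im=imaging.get_image("wrist")
s=status.state();T=np.eye(4);T[:3,:3]=R.from_quat(s["tool_rot"]).as_matrix();T[:3,3]=s["tool_pos"];M=T@im["mount"]
for v in range(176,226,4):
    o=[]
    for u in (315,318,321):
        d=im["depth"][v,u];a=np.array([u-im["cx"],v-im["cy"]]);r=np.hypot(*a);n=a/r*np.tan(r/im["fx"])
        o.append((M@np.array([n[0]*d,-n[1]*d,-d,1]))[:3])
    print(v,*o)
```

```text
176 [574. -57.  92.] [574. -53.  98.] [576. -49.  90.]
180 [575. -57. 118.] [574. -53. 123.] [576. -49. 117.]
184 [575. -56. 139.] [575. -53. 143.] [576. -49. 139.]
188 [575. -56. 159.] [575. -53. 161.] [576. -49. 159.]
192 [574. -56. 182.] [575. -53. 183.] [575. -49. 181.]
196 [575. -56. 197.] [575. -53. 198.] [576. -50. 196.]
200 [578. -56. 200.] [579. -53. 199.] [579. -50. 199.]
204 [599. -59. 143.] [599. -55. 144.] [600. -52. 143.]
208 [605. -59. 142.] [604. -56. 145.] [605. -52. 143.]
212 [610. -60. 142.] [609. -56. 146.] [610. -52. 143.]
216 [615. -60. 143.] [614. -57. 146.] [615. -53. 142.]
220 [624. -61. 132.] [620. -57. 144.] [620. -53. 143.]
224 [624. -61. 145.] [624. -58. 145.] [625. -54. 144.]
```

The depth puts the bar axis at (579,-53) and its top at 200 mm. I'll descend and grip.

Request:
carry_out([
  [0,-0.003,-0.004,0.07,-0.01],
  [0,-0.003,-0.004,0.14,-0.01],
  [0,-0.003,-0.004,0.21,-0.01],
  [0,-0.003,-0.004,0.27,-0.01],
  [0,-0.003,-0.004,0.32,-0.01],
  [0,-0.003,-0.004,0.341,-0.01],
  [0,-0.003,-0.004,0.341,-0.01],
  [0,-0.003,-0.004,0.341,-0.01],
])

```text
clock: 11.55
tool_pos: [575.8, -53.3, 173.1]
tool_rot: [0.039, 0.999, -0.0, 0.0]
wrist_force: [0.1, 0.7, 0.5]
grip_width: 43.4
grasp_force: 0.0
```

Request:
carry_out([
  [-1,0,0,0,0],
  [-1,0,0,0,0],
  [-1,0,0,0,0],
  [-1,0,0,0,0],
  [-1,0,0,0,0],
  [-1,0,0,0,0],
], force=12)

```text
clock: 12.05
tool_pos: [575.7, -53.2, 172.6]
tool_rot: [0.039, 0.999, 0.0, 0.0]
wrist_force: [0.4, 0.5, -0.7]
grip_width: 11.3
grasp_force: 0.0
```

```bash
cat >> h.py <<'E'
def door(*phis,k=0.8):
    f=now();s=status.state();print(f,s["wrist_force"],s["grip_width"])
    H=np.array([630.4,108.]);a=np.deg2rad(-4.4);c=np.array([[np.cos(a),-np.sin(a)],[np.sin(a),np.cos(a)]])
    p0=H+c@[-40,-165.];
    def pos(p): t=np.deg2rad(-p);Q=np.array([[np.cos(t),-np.sin(t)],[np.sin(t),np.cos(t)]]);return H+Q@(p0-H)
    v=f[:2]-H;w=p0-H;cur=-np.rad2deg(np.arctan2(w[0]*v[1]-w[1]*v[0],w@v));print("handle0",p0,"cur phi",cur)
    go(f,*[(*pos(p),f[2],-5-k*p) for p in phis])
E
python3 - <<'E'
from h import *
door(*range(6,54,6))
E
```

```text
[575.67771582 -53.16439177 172.63305361  -4.46624914] [ 0.44483524  0.52735604 -0.67359313] 11.334755108414345
handle0 [577.85925027 -53.44494299] cur phi 0.7275779030282511
[0.0297, 0.0099, -0.0, 0.0593]
[0.0625, 0.0235, -0.0, 0.1126]
[0.0937, 0.0405, -0.0, 0.1659]
[0.123, 0.0607, -0.0, 0.2193]
[0.15, 0.0838, -0.0, 0.2726]
[0.1744, 0.1096, -0.0, 0.3259]
[0.196, 0.1378, -0.0, 0.3793]
[0.2146, 0.1682, -0.0, 0.4326]
```

Request:
carry_out([
  [-1,0,0,0,0],
  [-1,0,0,0,0],
  [-1,0.015,0.005,0,0.03],
  [-1,0.03,0.01,0,0.06],
  [-1,0.046,0.016,0,0.085],
  [-1,0.0625,0.0235,0,0.1126],
  [-1,0.0625,0.0235,0,0.1126],
])

```text
clock: 12.63
tool_pos: [544.8, -37.9, 172.6]
tool_rot: [0.128, 0.992, 0.001, 0.0]
wrist_force: [1.5, 1.9, -0.9]
grip_width: 9.4
grasp_force: 12.0
```

Run:
```python
from h import *
door(*range(18,54,5))
```

```text
[544.84888124 -37.93937675 172.64239434 -14.66768414] [ 1.52458357  1.93099373 -0.88219899] 9.355407196894483
handle0 [577.85925027 -53.44494299] cur phi 12.352262529180509
[0.0321, 0.0095, -0.0, 0.0526]
[0.0591, 0.0214, -0.0, 0.097]
[0.0851, 0.0357, -0.0, 0.1415]
[0.1097, 0.0522, -0.0, 0.1859]
[0.1328, 0.0708, -0.0, 0.2304]
[0.1541, 0.0914, -0.0, 0.2748]
[0.1736, 0.1137, -0.0, 0.3192]
[0.1911, 0.1376, -0.0, 0.3637]
```

The door is moving with low forces, so I'll continue.

Request:
carry_out([
  [-1,0.026,0.007,0,0.045],
  [-1,0.056,0.02,0,0.09],
  [-1,0.085,0.0357,0,0.14],
  [-1,0.11,0.052,0,0.186],
  [-1,0.133,0.071,0,0.23],
  [-1,0.154,0.091,0,0.275],
  [-1,0.173,0.113,0,0.32],
  [-1,0.173,0.113,0,0.32],
])

```text
clock: 13.3
tool_pos: [476.0, 40.1, 172.6]
tool_rot: [0.37, 0.929, 0.001, 0.0]
wrist_force: [4.6, 2.8, -1.8]
grip_width: 9.5
grasp_force: 12.0
```

Run:
```python
from h import *
door(*range(53,88,5))
```

```text
[475.97234972  40.05086667 172.64429136 -43.42224781] [ 4.56940392  2.7876166  -1.75549908] 9.499897251216215
handle0 [577.85925027 -53.44494299] cur phi 48.22321000042544
[0.0264, 0.0101, -0.0, 0.0442]
[0.0521, 0.025, -0.0, 0.0886]
[0.0763, 0.042, -0.0, 0.1331]
[0.0989, 0.0611, -0.0, 0.1775]
[0.1199, 0.0821, -0.0, 0.222]
[0.1389, 0.1048, -0.0, 0.2664]
[0.1558, 0.1291, -0.0, 0.3109]
```

Request:
carry_out([
  [-1,0.025,0.014,0,0.044],
  [-1,0.05,0.029,0,0.088],
  [-1,0.075,0.046,0,0.133],
  [-1,0.097,0.065,0,0.177],
  [-1,0.118,0.086,0,0.222],
  [-1,0.137,0.109,0,0.266],
  [-1,0.154,0.133,0,0.31],
  [-1,0.154,0.133,0,0.31],
])

```text
clock: 13.97
tool_pos: [464.4, 141.6, 172.4]
tool_rot: [0.583, 0.813, -0.001, -0.001]
wrist_force: [-10.9, 2.3, 10.7]
grip_width: 9.4
grasp_force: 12.0
```

Run:
```python
from h import *
door(88,92,96);print(status.state()["qpos"])
```

```text
[464.41336321 141.60631073 172.35608192 -71.27830039] [-10.85247034   2.25673445  10.69926032] 9.446410218589282
handle0 [577.85925027 -53.44494299] cur phi 83.41861743716444
[0.0233, 0.0138, -0.0, 0.0458]
[0.0423, 0.028, -0.0, 0.0814]
[0.0603, 0.0435, -0.0, 0.1169]
[-0.94103412  0.01832991  0.5677936   1.94283786 -0.01234988  1.18595542
 -0.04189492]
```

The door is at about 83°, so I'll release the bar and retreat upward.

Request:
carry_out([
  [-0.2,0,0,0,0],
  [-0.2,0,0,0,0],
  [-0.2,0,0,0,0],
  [-0.2,0,0,0,0],
  [-0.2,0,0,0,0],
  [-0.2,0,0,0,0],
])

```text
clock: 14.47
tool_pos: [465.8, 138.4, 172.4]
tool_rot: [0.583, 0.813, 0.0, 0.0]
wrist_force: [-0.1, 0.0, 0.1]
grip_width: 33.5
grasp_force: 0.0
```

Request:
carry_out([
  [-0.2,0,0,-0.02,0],
  [-0.2,0,0,-0.05,0],
  [-0.2,0,0,-0.1,0],
  [-0.2,0,0,-0.17,0],
  [-0.2,0,0,-0.25,0],
  [-0.2,0,0,-0.32,0],
  [-0.2,0,0,-0.32,0],
  [-0.2,0,0,-0.32,0],
])

```text
clock: 15.13
tool_pos: [466.6, 138.9, 335.0]
tool_rot: [0.583, 0.813, 0.002, 0.001]
wrist_force: [0.4, -0.3, -0.7]
grip_width: 34.7
grasp_force: 0.0
```

Run:
```python
from h import *
im=imaging.get_image("side");save("f.png",im["color"])
print(status.state()["wrist_force"],now())
```

```text
[ 0.94372865  0.10870449 -1.54797176] [465.78147183 138.68820403 333.16806254 -71.30126284]
```

View pics/f.png

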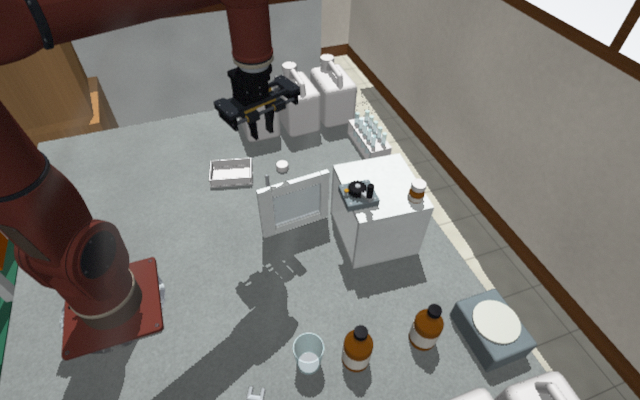

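The final side view shows the door standing open at roughly 83°, at (295,205), and the peg in its unlatched position at (370,190). The jar (417,190), tray, cap, bottles and beaker are where they were, and the gripper is clear.

```bash
python3 -c "
from cell import bot;print(bot.hand_in())"
```

```text
the job is handed in; nothing more can be done
None
```

The job is handed in: the latch clicked over at no more than about 12.4 N measured, the pin popped up to about 240 mm, the door stands open at about 83°, and nothing else looked moved in the last picture; no verdict came back.

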